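Trip the stage's limit switches by hand, in order

TASK

Check the motion stage's limit switches by hand: with a fingertip, lightly press the blue plunger, then the yellow, then the green, each at least half way down so that it stays down, without ramming it. Do not press the red one, do not pick up or shift the switch boxes, leave the carriage and everything else where it is, and finish with the hand clear.

Things in the scene. Friction and masses are not known exactly. Their poses are not given: they have to be found in the camera images.
- stage: fixed black motion-stage base plate, 260 (x) x 360 (y) x 15 mm thick, origin under its centre, so its top is 15 mm above the origin; two steel rails and the carriage run along its y in the middle, and a 28 mm high end stop (top 43 mm above the table) stands at each rail end. Four switches and two small loose parts stand on it.
- blue_switch: loose grey limit-switch box with the blue plunger, 50 x 50 x 30 mm high, 0.6 kg, merely standing on the stage plate; origin under its centre, z up. To be touched only on its plunger, never lifted or shifted.
- blue_top (a point): centre of the flat top of the blue plunger: an upright round cap 28 mm in diameter, standing 20 mm proud of its box (50 mm above the box's underside) when up; the point goes down with it
- blue_plunger (a joint): how far the blue plunger is pressed down, m: 0 up, 0.010 fully down. It starts to move at about 4 N, needs about 7 N to go fully down, then meets a stop; it stays where it is left. The cap on it is sprung besides and gives 1 mm per 4 N (so while pressing, the fingertip goes 1 to 2 mm deeper than this value). It counts as tripped once it is half way down (0.005); it is delicate, and a press of more than 20 N would damage it.
- yellow_switch: loose grey limit-switch box with the yellow plunger, 50 x 50 x 30 mm high, 0.6 kg, merely standing on the stage plate; origin under its centre, z up. To be touched only on its plunger, never lifted or shifted.
- yellow_top (a point): centre of the flat top of the yellow plunger: an upright round cap 28 mm in diameter, standing 20 mm proud of its box (50 mm above the box's underside) when up; the point goes down with it
- yellow_plunger (a joint): how far the yellow plunger is pressed down, m: 0 up, 0.010 fully down. It starts to move at about 4 N, needs about 7 N to go fully down, then meets a stop; it stays where it is left. The cap on it is sprung besides and gives 1 mm per 4 N (so while pressing, the fingertip goes 1 to 2 mm deeper than this value). It counts as tripped once it is half way down (0.005); it is delicate, and a press of more than 20 N would damage it.
- green_switch: loose grey limit-switch box with the green plunger, 50 x 50 x 30 mm high, 0.6 kg, merely standing on the stage plate; origin under its centre, z up. To be touched only on its plunger, never lifted or shifted.
- green_top (a point): centre of the flat top of the green plunger: an upright round cap 28 mm in diameter, standing 20 mm proud of its box (50 mm above the box's underside) when up; the point goes down with it
- green_plunger (a joint): how far the green plunger is pressed down, m: 0 up, 0.010 fully down. It starts to move at about 4 N, needs about 7 N to go fully down, then meets a stop; it stays where it is left. The cap on it is sprung besides and gives 1 mm per 4 N (so while pressing, the fingertip goes 1 to 2 mm deeper than this value). It counts as tripped once it is half way down (0.005); it is delicate, and a press of more than 20 N would damage it.
- red_switch: loose grey limit-switch box with the red plunger, 50 x 50 x 30 mm high, 0.6 kg, merely standing on the stage plate; origin under its centre, z up. Not to be operated.
- red_top (a point): centre of the flat top of the red plunger: an upright round cap 28 mm in diameter, standing 20 mm proud of its box (50 mm above the box's underside) when up; the point goes down with it
- red_plunger (a joint): how far the red plunger is pressed down, m; like the others, and to stay at 0
- carriage_top (a point): centre of the top of the aluminium carriage with a round black chuck, 88 (x) x 100 (y) mm, chuck top 56 mm above the table; it slides along the stage's y under about 4 N, and stands at a random place within 60 mm of the middle
- lens_cell: bystander: small aluminium lens cell, 34 mm diameter, 28 mm high, standing loose on the stage plate; origin under its centre
- brass_post: bystander: brass post with a 26 mm foot and a 16 mm stem, 40 mm high, standing loose on the stage plate; origin under its centre
- mouse: bystander: black computer mouse, about 80 x 62 x 32 mm, on the table; origin underneath
- cutters: bystander: red-handled side cutters lying on the table, about 170 mm long, 20 mm high; origin underneath near the pivot
- jar: bystander: amber jar with white cap, 52 mm diameter, 60 mm high; origin under its centre
- screwdriver: bystander: screwdriver lying on the table; origin underneath

How it is judged (in metres and radians):
On the way, in this order (a step that is already met when the one before it is completed fails the run):
1. the blue plunger has been pressed at least half way down (value of joint blue_plunger above 0.004 m), for 0.1 s.
2. the yellow plunger has been pressed at least half way down (value of joint yellow_plunger above 0.004 m), for 0.1 s.
3. the green plunger has been pressed at least half way down (value of joint green_plunger above 0.004 m), for 0.1 s.
At the end, for the whole second after the job is handed in: the blue, yellow and green plungers are down by at least 4 mm of their 10 mm (half way, with a little allowance), the red one is up (under 1.5 mm); all four boxes stand upright, at rest, within 12 mm of where they were, the carriage within 10 mm and the other things within 15 mm (value of joint each of blue_plunger, yellow_plunger, green_plunger above 0.004 m and value of joint red_plunger below 0.0015 m and distance of each of blue_switch, yellow_switch, green_switch, red_switch from where it was at the start of the episode below 0.012 m and angle between each of blue_switch, yellow_switch, green_switch, red_switch's own z axis and vertical below 0.1 rad and linear speed of each of blue_switch, yellow_switch, green_switch, red_switch below 0.02 m/s and distance of each of lens_cell, brass_post, mouse, cutters, jar, screwdriver from where it was at the start of the episode below 0.015 m and distance of carriage_top from where it was at the start of the episode below 0.01 m); the robot touches nothing.
It fails at once if a plunger is pressed before the one that comes before it has been tripped ((value of joint yellow_plunger above 0.0015 m and value of joint blue_plunger below 0.004 m) or (value of joint green_plunger above 0.0015 m and value of joint yellow_plunger below 0.004 m)).
It fails at once if the red plunger is pressed (value of joint red_plunger above 0.0015 m).
It fails at once if a switch is struck or pressed with more than 20 N (contact force between any of the fingers, the arm and blue_switch above 20 N or contact force between any of the fingers, the arm and yellow_switch above 20 N or contact force between any of the fingers, the arm and green_switch above 20 N or contact force between any of the fingers, the arm and red_switch above 20 N).
It fails at once if a switch is lifted, tipped or shifted more than 12 mm (distance of any of blue_switch, yellow_switch, green_switch, red_switch from where it was at the start of the episode above 0.012 m or angle between any of blue_switch, yellow_switch, green_switch, red_switch's own z axis and vertical above 0.2 rad).
It fails at once if the carriage is pushed more than 10 mm, or another bystander is moved more than 15 mm (distance of carriage_top from where it was at the start of the episode above 0.01 m or distance of any of lens_cell, brass_post, mouse, cutters, jar, screwdriver from where it was at the start of the episode above 0.015 m).
It also fails if it takes over 43 s, if anything falls off the work surface, if the arm or the gripper's body presses on something with over 40 N, if the wrist force passes 120 N, or if a joint passes its speed limit or range.

ROBOT

A 7-joint arm with a two-finger parallel gripper is mounted at the origin on the work surface. World frame = base frame: x ahead of the robot, y to its left, z up, the work surface at z = 0. Lengths are in m, angles in degrees, forces in N, time in s.
With the tool pointing down it reaches from about 0.35 to 0.9 m from the base axis. Payload 19.9 kg.
Tool frame: the origin (TCP) lies between the finger pads; the fingertips stand 22 mm ahead of it and the grasp point (between the pads) lies 3 mm ahead of it (nose_length is the z of the fingertips in the tool frame, in m); z points along the fingers, y is the direction in which the jaws open and shut (so a half turn about z gives the same grasp; the last joint's range is limited). The gripper opens to 85 mm and grips with 20 to 120 N. Pads are 22 mm wide; open, the fingers measure 114 mm over their backs; the gripper's body (76 mm by 85 mm) begins 54 mm behind the grasp point. The pads swing forward as they close: fully open they stand 13 mm farther back than shut.
Start: joints at [-67.466, 23.915, -0.59, 92.452, 0.269, 63.638, -3.037], TCP at [0.263, 0.567, 0.253] pointing down, gripper open.
Joint ranges: [-161.28, 161.28], [-22.2, 115.67], [-73.04, 71.86], [3.21, 147.25], [-68.34, 248.33], [10.77, 114.83], [-161.83, 161.83]. Speed limits (degrees/s): [108.29, 108.29, 136.94, 136.94, 172.46, 172.46, 172.46].

INTERFACE

Orientations are given as [roll, pitch, yaw] about the fixed x, y, z axes, in that order (R = Rz(yaw) Ry(pitch) Rx(roll)).
In Python, from bench import observe, camera, hand_in, nose_length gives the robot as it stands. The module is installed in compiled form; this text tells all that it offers.
- The arm moves only by the tool carry_out, never from a script. Its argument "targets" is one flat list of numbers, 5 for each row, row after row: the shift along the world's x, y, z in mm, then the turn about the world's z in degrees, then the opening, from -1 (shut) to 1 (fully open). In form: [tx, ty, tz, turn, jaw, tx, ty, tz, turn, jaw, ...]. A call has 1 to 20 rows; each row is the pose to reach, as a shift and turn from the pose measured when the call began; what a row does not reach only later rows make up. A row lasts 1/10 s, in which the tool goes at most 50 mm and 8.59 degrees, less where a joint would pass 70% of its speed; a pose out of reach is approached as far as the arm can. A call with a gripper value outside its range is refused whole. The fingers move at their own pace and stop on an object; "force" is the grip in N (left out, the last holds). Time passes only in rows, so rows that repeat a pose let the fingers close. It gives the time, the measured TCP pose, the force and the opening at its end, in the units of the state.
- observe(): the state, without advancing time (a new reading comes with each control period).
- camera(name): name is "scene" or "top"; returns a dict with "frame" (400x640x3 uint8, red, green, blue), "depth" (400x640 float32, m along the optical axis (not along the pixel's ray), 0 where there is no reading), "camera_matrix" (3x3 intrinsics, pixels), "k1" (the pictures are not rectified: a ray, as slopes to the right and down, at radius r is drawn at 1 + k1 r^2 times it, then the intrinsics apply), "R" (3x3) and "t" (3): a world point X has camera coordinates R X + t. Camera axes: x right, y down, z forward; pixel columns grow to the right and rows downward; lengths in m; the calibration is good to about 2 mm. A picture is of the moment at which its call begins.
- hand_in(): hands the job in, once; it reports no verdict.
The state is a dict: "t": time; "joints": joint angles; "joint_vel": joint speeds; "effort": joint torques, N m; "position": TCP position; "ee_rot": TCP orientation; "force": force on the tool from outside, world axes, zero at the start; "moment": the same for the moment, N m; "grip_width": finger opening in m.
Only numpy, scipy, OpenCV 4.12 (cv2) and the standard library are available. Lean on these libraries where they do the work, as an engineer would, in place of code of your own. Each camera call takes 0.05 s, during which the arm holds its last target. There are 200 camera calls.

## Working session

There is one attempt and no reset: what is moved stays moved. The work goes in short steps, Python scripts to look and compute and a tool call to move; the robot and the scene stay as the last step left them, time stands still between calls to the robot, and variables do not carry over. Pictures are saved under pics/ and viewed, about 8 in all and at most 12, crops included, and the job is handed in when it is done.

Besides the shell and the picture viewer there is one more tool, called after "Emit:" in YAML: its name, and indented under it one key for each argument. carry_out: Moves the arm, as the interface text tells. Its arguments: {"type":"object","properties":{"targets":{"type":"array","items":{"type":"number"}},"force":{"type":"number"}},"required":["targets"]}

```bash
mkdir -p pics; cat > h.py <<'E'
import numpy as np,cv2
from bench import observe,camera,hand_in,nose_length
def cloud(c):
    K=c["camera_matrix"];d=c["depth"];h,w=d.shape
    u,v=np.meshgrid(np.arange(w),np.arange(h))
    p=np.stack([u,v],-1).reshape(-1,1,2).astype(np.float64)
    n=cv2.undistortPoints(p,K,np.array([c["k1"],0,0,0.])).reshape(h,w,2)
    X=np.dstack([n*d[...,None],d])
    return (X-c["t"])@c["R"]   # R^T (X-t)
E
python3 - <<'E'
from h import *
o=observe();print({k:np.round(v,3) for k,v in o.items()},nose_length)
for n in("top","scene"):
    c=camera(n);P=cloud(c);np.savez(n+".npz",P=P,f=c["frame"],d=c["depth"])
    cv2.imwrite(f"pics/{n}0.png",c["frame"][...,::-1])
    print(n,c["k1"],-c["R"].T@c["t"])
    hsv=cv2.cvtColor(c["frame"],cv2.COLOR_RGB2HSV)
    for col,(a,b) in dict(blue=(100,125),yellow=(22,33),green=(45,85),red=(0,6)).items():
        m=((hsv[...,0]>=a)&(hsv[...,0]<=b)&(hsv[...,1]>130)&(hsv[...,2]>60)).astype(np.uint8)
        k,l,s,ce=cv2.connectedComponentsWithStats(m)
        for i in range(1,k):
            if s[i,4]>40:
                q=P[(l==i)&(c["depth"]>0)]
                z=np.percentile(q[:,2],90) if len(q) else 0
                t=q[abs(q[:,2]-z)<.004]
                print(col,s[i],ce[i].round(),z.round(4),t.mean(0).round(4),((t.max(0)+t.min(0))/2).round(4),np.ptp(t,0).round(3))
E
```

```text
{'t': np.float64(0.0), 'joints': array([-67.466,  23.95 ,  -0.59 ,  92.486,   0.27 ,  63.638,  -3.039]), 'joint_vel': array([ 0.013,  0.097, -0.026,  0.032, -0.092, -0.08 , -0.003]), 'effort': array([ 3.0000e-03, -8.6443e+01,  6.8100e-01, -4.3488e+01,  1.9000e-02,
        8.0000e-03, -0.0000e+00]), 'position': array([0.263, 0.567, 0.253]), 'ee_rot': array([-1.79927e+02,  6.00000e-03,  1.55087e+02]), 'force': array([-0.667, -0.143, -0.297]), 'moment': array([-0.002,  0.013,  0.026]), 'grip_width': np.float64(0.086)} 0.022
top -0.048553989684204636 [0.40186241 0.00314788 1.0503395 ]
blue [ 102   57   85   56 3806] [144.  84.] 0.0475 [0.859  0.5265 0.0476] [0.861  0.5267 0.0475] [0.152 0.222 0.008]
blue [254 197  10  11  85] [259. 202.] 0.0674 [0.5212 0.17   0.0656] [0.5222 0.1694 0.0663] [0.024 0.024 0.006]
blue [  0 368  10  16 106] [  5. 373.] 0.0931 [0.0631 0.7947 0.0911] [0.0591 0.7968 0.0919] [0.037 0.028 0.006]
yellow [365 155  11  11  89] [370. 160.] 0.0672 [ 0.6413 -0.1211  0.0655] [ 0.6419 -0.1212  0.066 ] [0.025 0.024 0.005]
red [266 137  11  10  88] [271. 142.] 0.0676 [0.686
[... 570 characters left out ...]
226 0.008]
blue [356 171  10  10  81] [360. 175.] 0.0666 [0.5228 0.1696 0.0651] [0.5218 0.1706 0.0656] [0.025 0.028 0.006]
yellow [291 252  12  13 134] [296. 258.] 0.0659 [ 0.6422 -0.1221  0.0643] [ 0.642  -0.1228  0.0651] [0.025 0.025 0.006]
green [264 202  10  10  69] [269. 206.] 0.0668 [ 0.4704 -0.0863  0.0649] [ 0.4714 -0.0856  0.0659] [0.026 0.023 0.006]
red [371 114  33  24 303] [388. 126.] 0.0201 [0.3819 0.4097 0.0186] [0.3785 0.4088 0.0201] [0.109 0.053 0.008]
red [390 212  11  12 105] [395. 218.] 0.0666 [0.6878 0.1437 0.065 ] [0.6874 0.1438 0.0653] [0.024 0.026 0.005]
red [131 229  32  26 325] [145. 241.] 0.0257 [ 0.3561 -0.3751  0.0243] [ 0.3575 -0.3746  0.0256] [0.098 0.042 0.008]
```

```bash
python3 - <<'E'
from h import *
a=cv2.imread("pics/top0.png")[100:280,200:440]
cv2.imwrite("pics/top1.png",cv2.resize(a,None,fx=3.3,fy=3.3,interpolation=cv2.INTER_CUBIC))
a=cv2.imread("pics/scene0.png")[60:330,180:500]
cv2.imwrite("pics/scene1.png",cv2.resize(a,None,fx=2,fy=2,interpolation=cv2.INTER_CUBIC))
P=np.load("top.npz")["P"];g=P[100:280,200:440]
q=g.reshape(-1,3)
q=q[(q[:,0]>.3)&(q[:,0]<.85)&(abs(q[:,1])<.35)]
for r in((.08,.5),(.05,.08)):
    s=(q[:,2]>r[0])&(q[:,2]<r[1]);print(r,s.sum(),q[s].min(0) if s.any() else 0,q[s].max(0) if s.any() else 0)
E
```

```text
(0.08, 0.5) 195 [ 0.79126876 -0.15202455  0.0800034 ] [0.80300915 0.30731864 0.09460555]
(0.05, 0.08) 2103 [ 0.4517315  -0.28155651  0.05000665] [0.81539862 0.31581535 0.07999802]
```

View pics/top1.png

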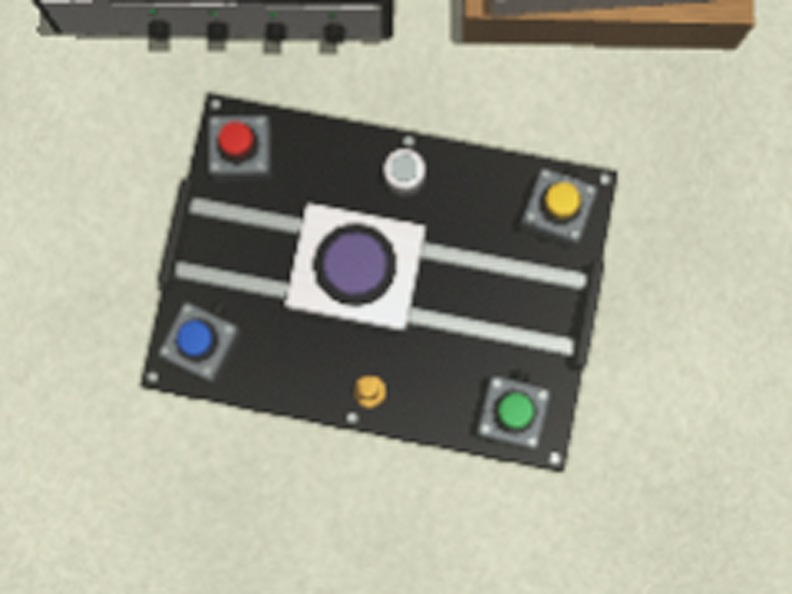

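View pics/scene1.png

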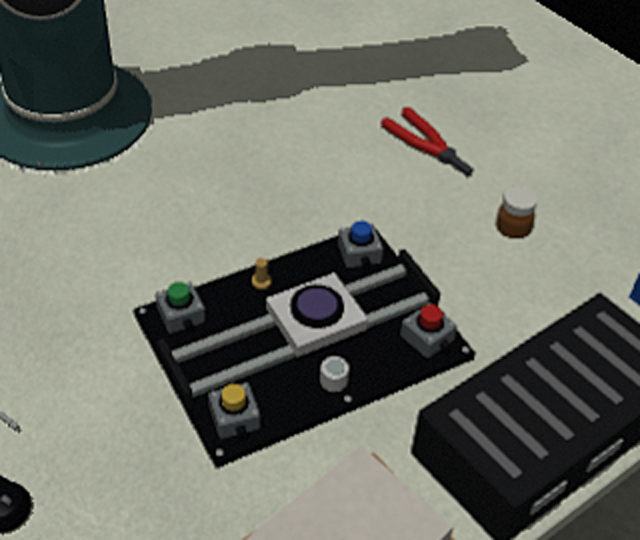

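The crop of the top view, which is 3.3x with its offset at (200,100), shows blue at (195,340), red at (236,140), yellow at (563,200) and green at (515,410). The carriage is near the middle, with the lens cell and brass post clear of all four plungers. The heights come out at 65–66 mm against the 65 mm expected, and the two cameras agree to about 1 mm. Next I'll go above blue with the jaws shut.

Emit:
carry_out:
  targets: [19,-28,0,0,-1,39,-60,0,0,-1,59,-90,0,0,-1,78,-120,0,0,-1,98,-150,0,0,-1,117,-180,0,0,-1,137,-210,0,0,-1,156,-240,0,0,-1,176,-270,0,0,-1,195,-300,-15,0,-1,215,-330,-35,0,-1,230,-353,-55,0,-1,244,-374,-70,0,-1,252,-387,-85,0,-1,257,-394,-95,0,-1,259,-397,-100,0,-1,259,-397,-105,0,-1,259,-397,-110,0,-1,259,-397,-110,0,-1,259,-397,-110,0,-1]

```text
t: 2.1
position: [0.522, 0.1702, 0.143]
ee_rot: [-180.0, 0.0, 155.1]
force: [-0.3, 0.2, 0.6]
grip_width: -0.0001
```

```bash
python3 - <<'E'
from h import *
o=observe();print(o["position"],o["force"])
c=camera("scene");cs=cloud(c)
t=camera("top")
a=cv2.resize(c["frame"][120:210,310:430,::-1],None,fx=4,fy=4,interpolation=cv2.INTER_CUBIC)
hsv=cv2.cvtColor(t["frame"],cv2.COLOR_RGB2HSV);print("green hsv",hsv[224,356])
P=np.load("top.npz")["P"];f=np.load("top.npz")["f"];h=cv2.cvtColor(f,cv2.COLOR_RGB2HSV)
m=np.zeros((400,640),bool);m[216:233,346:366]=True
m&=(h[...,1]>110)&(abs(h[...,0].astype(int)-int(h[224,356,0]))<10)
q=P[m];z=np.percentile(q[:,2],90);q=q[abs(q[:,2]-z)<.004];print(m.sum(),z,q.mean(0),(q.max(0)+q.min(0))/2)
cv2.imwrite("pics/s2.png",a)
E
```

```text
[0.52202489 0.17017366 0.14298424] [-0.25744483  0.21241889  0.5898507 ]
green hsv [ 67 125 214]
89 0.06779489560543266 [ 0.46973145 -0.08643303  0.06588409] [ 0.47085977 -0.08575641  0.06655258]
```

View pics/s2.png

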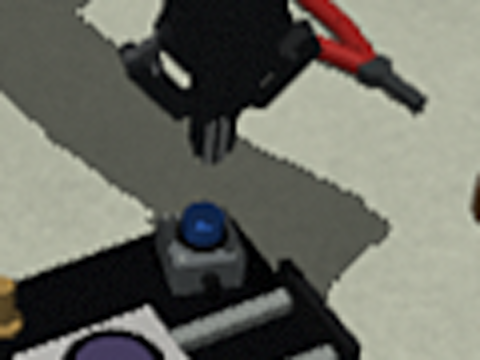

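The crop shows the shut fingertips at (213,155), straight above the blue cap at (205,225). I'll descend to about 4 mm above it.

Emit:
carry_out:
  targets: [0,0,-10,0,-1,0,0,-20,0,-1,0,0,-30,0,-1,0,0,-38,0,-1,0,0,-44,0,-1,0,0,-48,0,-1,0,0,-50,0,-1,0,0,-51,0,-1,0,0,-52,0,-1,0,0,-52,0,-1]

```text
t: 3.2
position: [0.5223, 0.17, 0.0913]
ee_rot: [-180.0, 0.0, 155.1]
force: [-0.4, 0.2, -0.6]
grip_width: -0.0005
```

Emit:
carry_out:
  targets: [0,0,-1,0,-1,0,0,-2,0,-1,0,0,-3,0,-1,0,0,-4,0,-1,0,0,-5,0,-1,0,0,-6,0,-1,0,0,-7,0,-1,0,0,-7,0,-1]

```text
t: 4.0
position: [0.5223, 0.17, 0.0842]
ee_rot: [-180.0, 0.0, 155.1]
force: [-1.0, -0.5, 3.2]
grip_width: 0.0002
```

Emit:
carry_out:
  targets: [0,0,-1,0,-1,0,0,-2,0,-1,0,0,-3,0,-1,0,0,-4,0,-1,0,0,-5,0,-1,0,0,-5,0,-1]

```text
t: 4.6
position: [0.5223, 0.17, 0.0791]
ee_rot: [-180.0, 0.0, 155.1]
force: [-1.4, 0.8, 6.0]
grip_width: -0.0003
```

Emit:
carry_out:
  targets: [0,0,-1,0,-1,0,0,-2,0,-1,0,0,-2,0,-1]

```text
t: 4.9
position: [0.5223, 0.17, 0.077]
ee_rot: [-180.0, 0.0, 155.1]
force: [-0.8, -0.8, 6.3]
grip_width: 0.0
```

Emit:
carry_out:
  targets: [0,0,2,0,-1,0,0,8,0,-1,0,0,20,0,-1,0,0,40,0,-1,0,0,60,0,-1,4,-10,68,0,-1,14,-34,70,0,-1,26,-64,70,0,-1,40,-98,70,0,-1,54,-132,70,0,-1,68,-166,70,0,-1,82,-200,70,0,-1,95,-232,70,0,-1,107,-261,70,0,-1,115,-280,70,0,-1,119,-290,70,0,-1,120,-292,70,0,-1,120,-292,70,0,-1,120,-292,70,0,-1]

```text
t: 6.8
position: [0.6422, -0.1204, 0.147]
ee_rot: [180.0, 0.0, 155.2]
force: [1.0, 0.1, -0.6]
grip_width: -0.0003
```

```bash
cat > chk.py <<'E'
from h import *
import sys
c=camera("scene");P=cloud(c);hsv=cv2.cvtColor(c["frame"],cv2.COLOR_RGB2HSV)
o=observe();print(o["position"],o["force"])
for n,x,y in(("blue",.522,.17),("yellow",.642,-.122),("green",.4705,-.086),("red",.687,.1437)):
    d=np.hypot(P[...,0]-x,P[...,1]-y)
    q=P[(d<.018)&(P[...,2]<.09)&(P[...,2]>.048)&(hsv[...,1]>110)];q2=P[(d<.009)&(P[...,2]<.09)]
    print(n,len(q),q.mean(0).round(4) if len(q) else 0,"z",np.median(q2[:,2]).round(4) if len(q2) else 0)
cv2.imwrite(sys.argv[1],cv2.resize(c["frame"][100:300,200:460,::-1],None,fx=3,fy=3,interpolation=cv2.INTER_CUBIC))
E
python3 chk.py pics/s3.png
```

```text
[ 0.64224677 -0.12048484  0.14708705] [-1.01524096 -0.43901445 -0.36705608]
blue 80 [0.5229 0.1693 0.0541] z 0.0545
yellow 136 [ 0.645  -0.1234  0.0611] z 0.0639
green 102 [ 0.4744 -0.0883  0.0615] z 0.064
red 119 [0.6892 0.142  0.0611] z 0.065
```

View pics/s3.png

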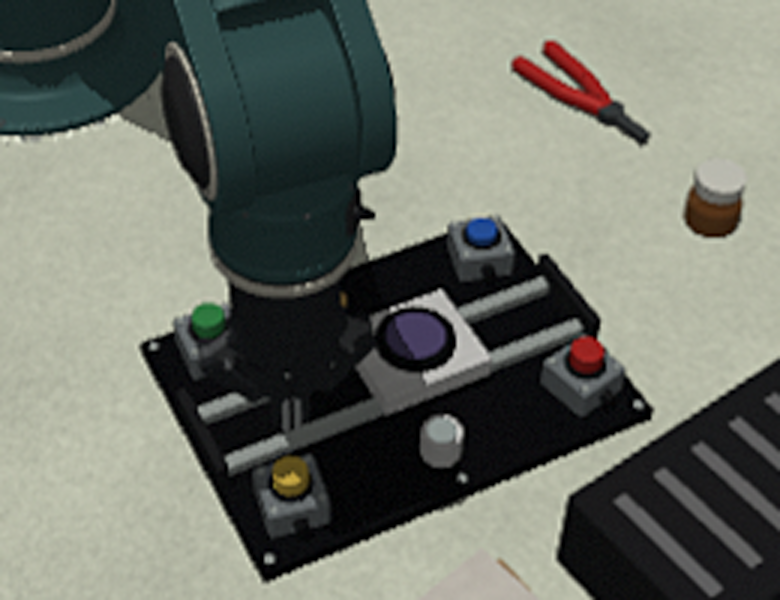

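In the crop, the blue cap at (482,232) is visibly down: its top is at about 54.5 mm, from 65 mm. The fingertips at (290,430) are lined up above yellow at (290,475). Now I'll do the yellow approach and a slow press.

Emit:
carry_out:
  targets: [0,-1,-10,0,-1,0,-1,-20,0,-1,0,-1,-30,0,-1,0,-1,-40,0,-1,0,-1,-47,0,-1,0,-1,-52,0,-1,0,-1,-54,0,-1,0,-1,-55,0,-1,0,-1,-56,0,-1,0,-1,-57,0,-1,0,-1,-58,0,-1,0,-1,-59,0,-1,0,-1,-60,0,-1,0,-1,-61,0,-1,0,-1,-62,0,-1,0,-1,-63,0,-1,0,-1,-63,0,-1]

```text
t: 8.55
position: [0.6423, -0.1215, 0.0841]
ee_rot: [180.0, 0.0, 155.2]
force: [-1.6, -0.5, 4.6]
grip_width: 0.0
```

Emit:
carry_out:
  targets: [0,0,-1,0,-1,0,0,-2,0,-1,0,0,-3,0,-1,0,0,-4,0,-1,0,0,-5,0,-1,0,0,-6,0,-1,0,0,-7,0,-1,0,0,-7,0,-1]

```text
t: 9.35
position: [0.6423, -0.1215, 0.077]
ee_rot: [180.0, 0.0, 155.2]
force: [-1.6, 0.1, 5.4]
grip_width: 0.0001
```

Emit:
carry_out:
  targets: [0,0,2,0,-1,0,0,8,0,-1,0,0,20,0,-1,0,0,40,0,-1,0,0,60,0,-1,-6,1,68,0,-1,-20,4,70,0,-1,-42,9,70,0,-1,-68,14,70,0,-1,-96,20,70,0,-1,-122,25,70,0,-1,-144,30,70,0,-1,-160,33,70,0,-1,-169,35,70,0,-1,-172,35,70,0,-1,-172,35,70,0,-1,-172,35,70,0,-1]

```text
t: 11.05
position: [0.471, -0.0866, 0.1471]
ee_rot: [180.0, 0.1, 155.2]
force: [0.6, -0.5, 0.2]
grip_width: 0.0001
```

```bash
python3 chk.py pics/s4.png
```

```text
[ 0.47090374 -0.08667422  0.14701803] [-1.4307144  -0.52580779  0.25787138]
blue 81 [0.5231 0.1691 0.054 ] z 0.0556
yellow 113 [ 0.6442 -0.1231  0.0548] z 0.0552
green 108 [ 0.4747 -0.0878  0.0611] z 0.0642
red 121 [0.6895 0.1423 0.0607] z 0.0638
```

View pics/s4.png

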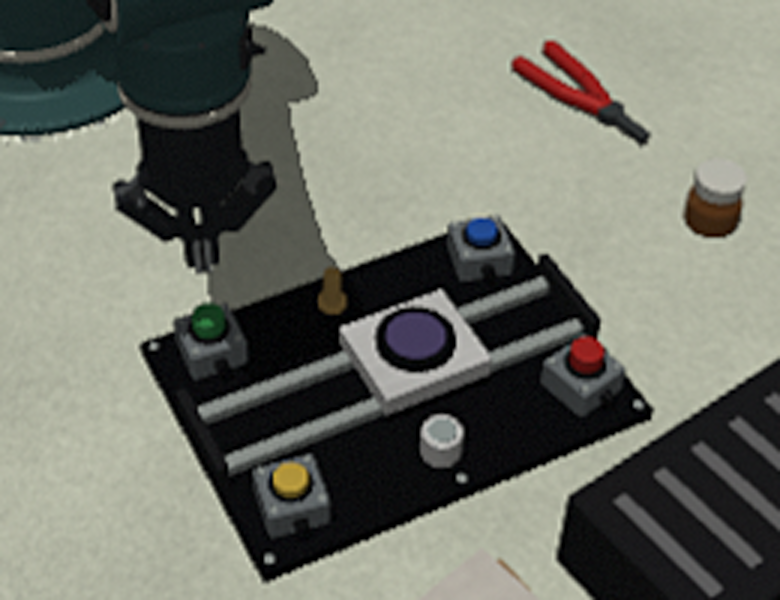

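Yellow at (290,480) is now down to about 55 mm. The fingertips at (203,262) are above green at (208,322), and everything else is unmoved. Pressing green next.

Emit:
carry_out:
  targets: [0,0,-10,0,-1,0,0,-20,0,-1,0,0,-30,0,-1,0,0,-40,0,-1,0,0,-47,0,-1,0,0,-52,0,-1,0,0,-54,0,-1,0,0,-55,0,-1,0,0,-56,0,-1,0,0,-57,0,-1,0,0,-58,0,-1,0,0,-59,0,-1,0,0,-60,0,-1,0,0,-61,0,-1,0,0,-62,0,-1,0,0,-63,0,-1,0,0,-63,0,-1]

```text
t: 12.8
position: [0.471, -0.0867, 0.084]
ee_rot: [180.0, 0.0, 155.2]
force: [-0.5, 1.0, 3.6]
grip_width: 0.0001
```

Emit:
carry_out:
  targets: [0,0,-1,0,-1,0,0,-2,0,-1,0,0,-3,0,-1,0,0,-4,0,-1,0,0,-5,0,-1,0,0,-6,0,-1,0,0,-7,0,-1,0,0,-7,0,-1]

```text
t: 13.6
position: [0.471, -0.0866, 0.0769]
ee_rot: [180.0, 0.0, 155.2]
force: [-1.7, 0.4, 6.6]
grip_width: -0.0002
```

Emit:
carry_out:
  targets: [0,0,2,0,-1,0,0,8,0,-1,0,0,20,0,-1,0,0,40,0,-1,0,0,65,0,-1,0,0,90,0,-1,0,0,115,0,-1,0,0,135,0,-1,0,0,148,0,-1,0,0,150,0,-1,0,0,150,0,-1,0,0,150,0,-1]

```text
t: 14.8
position: [0.4706, -0.0866, 0.2261]
ee_rot: [-180.0, -0.0, 155.2]
force: [0.1, -0.5, -0.7]
grip_width: 0.0002
```

```bash
python3 chk.py pics/s5.png
```

```text
[ 0.47055745 -0.0866342   0.22602175] [-0.68275849 -0.12219958  0.83388959]
blue 76 [0.5225 0.1696 0.054 ] z 0.055
yellow 113 [ 0.6439 -0.1227  0.0547] z 0.0554
green 87 [ 0.473  -0.0871  0.0545] z 0.0553
red 117 [0.6891 0.1421 0.0609] z 0.0639
```

View pics/s5.png

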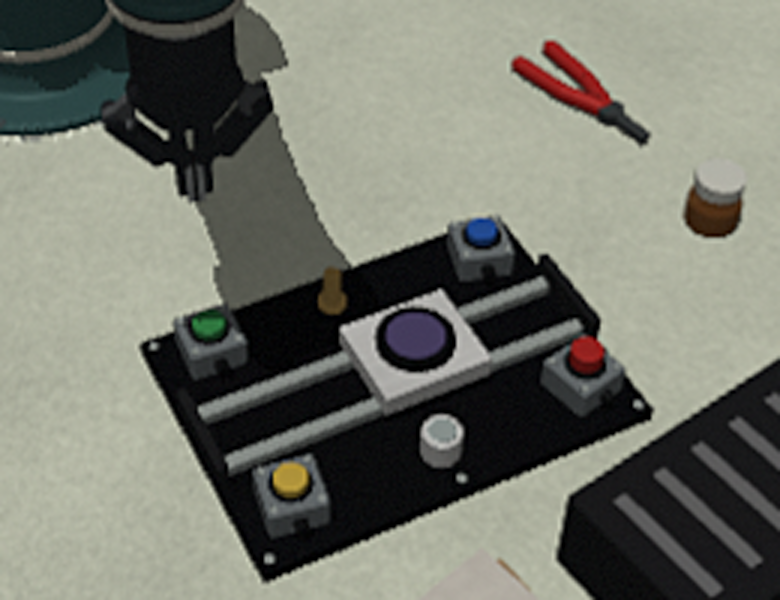

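Green (208,325), yellow (290,480) and blue (482,232) are all down, and red (587,355) is still up. Nothing has moved and the hand is about 150 mm clear, so I'll hand in.

```bash
python3 -c "from bench import hand_in;print(hand_in())"
```

```text
the job is handed in; nothing more can be done
None
```

I pressed the blue, yellow and green plungers in that order with the shut fingertips. The last downward step onto each was 1 mm at a time. I then lifted the hand about 150 mm clear and handed in at about 15 s; no verdict was reported.

- **Plunger heights:** the last camera check put the blue, yellow and green tops at about 55 mm, from about 65 mm at the start. That is roughly 9 mm down, with about 2 mm uncertainty. The red top read 64 mm, so it is still up.
- **Press force:** the readings at the end of each step were at most 6.6 N, well under the 20 N limit.
- **Scene:** in the last picture the boxes, the carriage, the two loose parts, the cutters and the jar stand where they were. The mouse and screwdriver were outside the last picture, but the arm never went near them.

No check failed or disagreed. The camera depths scatter by about 1 mm, so they suggest slightly deeper presses than the roughly 8 mm I get from the fingertip travel. Either is well past half way.

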